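# Close the biscuit tin with its double lid and lift off the outer lid

## Task

Two identical open red tins stand on the table, one with dog biscuits and one with clothes pegs, and next to them a lid set: a blue outer lid nested over a white inner lid whose white knob sticks up through the blue lid's collar. Pick up the whole set by the white knob, lower it (do not drop it) onto the tin that holds the dog biscuits until the inner lid sits fully in the tin's mouth, and let go of it. Then take the blue outer lid by its collar, lift it straight up on its own while the inner lid stays seated, and finish while still holding it in the gripper, level and still, above the tin with its lower edge clear of the top of the white knob; leave the tins standing where they are and do not disturb the other things.

Things in the scene. Friction and masses are not known exactly. Their poses are not given: they have to be found in the camera images.
- inner_knob (a point): White inner lid (loose, 120 g; sizes in mm), point on its axis in the middle of the knob showing above the blue collar; z = axis. Knob: diameter 20, from 17 below the point to 13 above; stem diameter 14 below it. Flange: diameter 90, underside 41 below the point; plug under it: diameter 77, 10 deep, tapered edge. Seated in a tin, the flange lies on the rim: point 131 above the tin's underside.
- outer_collar (a point): Blue outer lid (loose, 120 g; mm), point on its axis at half height of the collar; z = axis. Collar: tube, outer diameter 38, bore 30, from 10 below the point (the flat top, diameter 106) to 10 above. Skirt: inner diameter 100, lower edge 25 below the point. Nested: it rests loose on the white flange, point 24 below inner_knob, knob 27 above the collar; lifting the knob carries both.
- coaster: Fixed cork coaster on which the lid set stands at the start, 6 thick, diameter 124; origin at the centre of its underside.
- tin_a: Red tin with two yellow bands, open on top, loose, about 650 g with its contents: outer diameter 90, inner diameter 84, 90 mm high; origin at the centre of its underside, z up. Holds the biscuits or the pegs, differing from start to start.
- tin_b: The other red tin, identical to tin_a.
- biscuits: Heap of tan bone-shaped dog biscuits, 74 across, about 67 high, lying in one of the two tins; its origin is at the centre of its underside, 4 above that tin's underside.
- pegs: Heap of blue, green and yellow clothes pegs, 74 across, about 67 high, lying in the other tin; its origin is at the centre of its underside.
- spice_jar: Bystander: small amber jar with a green cap, diameter 34, 75 high; origin at the centre of its underside.
- loose_peg: Bystander: single yellow clothes peg lying on the table, 70 x 16 x 12; origin at the centre of its underside.
- soup_can: Bystander: steel can with a red label, diameter 72, 110 high; origin at the centre of its underside.
- sauce_jar: Bystander: amber jar with a white cap, diameter 70, 120 high; origin at the centre of its underside.
- measuring_cup: Bystander: orange cup, diameter 70, 60 high; origin at the centre of its underside.
- tea_carton: Bystander: yellow carton, 70 x 130 x 65 high; origin at the centre of its underside.
- paper_roll: Bystander: white paper roll standing on end, diameter 104, 100 high; origin at the centre of its underside.
Things that resemble listed ones, but are neither listed nor needed, are in the scene too. Leave any turquoise look-alike of the tin_a alone.

How it is judged:
On the way, in this order (a step that is already met when the one before it is completed fails the run):
1. the nested lid set is lifted off its coaster by the white knob, both lids together (height (world z) of inner_knob above 0.1 m and z of outer_collar in the frame of inner_knob below -0.018 m and horizontal distance between outer_collar and inner_knob below 0.01 m and contact force between the fingers and inner_lid above 0.5 N), for 0.2 s.
2. the set rests on the biscuit tin, inner lid fully seated, outer lid still nested on it, gripper off both (((horizontal distance between biscuits and tin_a below 0.03 m and horizontal distance between inner_knob and tin_a below 0.008 m and z of inner_knob in the frame of tin_a between 0.127 and 0.134 m) or (horizontal distance between biscuits and tin_b below 0.03 m and horizontal distance between inner_knob and tin_b below 0.008 m and z of inner_knob in the frame of tin_b between 0.127 and 0.134 m)) and angle between inner_knob's own z axis and vertical below 0.06 rad and z of outer_collar in the frame of inner_knob below -0.018 m and horizontal distance between outer_collar and inner_knob below 0.01 m and contact force between the fingers and inner_lid below 0.1 N and contact force between the fingers and outer_lid below 0.1 N), for 0.2 s.
At the end, for the whole second after the job is handed in: Inner lid seated in the biscuit tin (height within 4 mm, 8 mm of its axis, tilt under 0.06 rad), untouched by the gripper; outer lid held by the fingers alone, still, tilt under 0.2 rad, within 60 mm sideways of the knob, its lower edge above the knob top; both tins upright (((horizontal distance between biscuits and tin_a below 0.03 m and horizontal distance between inner_knob and tin_a below 0.008 m and z of inner_knob in the frame of tin_a between 0.127 and 0.134 m) or (horizontal distance between biscuits and tin_b below 0.03 m and horizontal distance between inner_knob and tin_b below 0.008 m and z of inner_knob in the frame of tin_b between 0.127 and 0.134 m)) and angle between each of inner_knob, tin_a, tin_b's own z axis and vertical below 0.06 rad and z of outer_collar in the frame of inner_knob above 0.038 m and horizontal distance between outer_collar and inner_knob below 0.06 m and angle between outer_collar's own z axis and vertical below 0.2 rad and contact force between the fingers and outer_lid above 1 N and contact force between each of the fingers, outer_lid and inner_lid below 0.1 N and linear speed of outer_lid below 0.03 m/s and contact force between outer_lid and tin_a below 0.1 N and contact force between outer_lid and tin_b below 0.1 N and contact force between outer_lid and spice_jar below 0.1 N and contact force between outer_lid and loose_peg below 0.1 N and contact force between outer_lid and soup_can below 0.1 N and contact force between outer_lid and sauce_jar below 0.1 N and contact force between outer_lid and measuring_cup below 0.1 N and contact force between outer_lid and tea_carton below 0.1 N and contact force between outer_lid and paper_roll below 0.1 N); the arm keeps its last pose, push and grip.
It fails at once if the lids came apart while the inner lid was not seated in the biscuit tin, or the inner lid came up with the outer lid (z of outer_collar in the frame of inner_knob above -0.01 m and not (((horizontal distance between biscuits and tin_a below 0.03 m and horizontal distance between inner_knob and tin_a below 0.008 m and z of inner_knob in the frame of tin_a between 0.127 and 0.134 m) or (horizontal distance between biscuits and tin_b below 0.03 m and horizontal distance between inner_knob and tin_b below 0.008 m and z of inner_knob in the frame of tin_b between 0.127 and 0.134 m)) and angle between inner_knob's own z axis and vertical below 0.06 rad)).
It fails at once if the inner lid was dropped (falling free of the gripper faster than 0.4 m/s) (contact force between the fingers and inner_lid below 0.05 N and linear speed of inner_lid above 0.4 m/s).
It fails at once if a tin was pushed more than 30 mm or tipped over 0.3 rad (distance of any of tin_a, tin_b from where it was at the start of the episode above 0.03 m or angle between any of tin_a, tin_b's own z axis and vertical above 0.3 rad).
It fails at once if another thing was moved more than 30 mm or tipped over (distance of any of spice_jar, loose_peg, soup_can, sauce_jar, measuring_cup, tea_carton, paper_roll from where it was at the start of the episode above 0.03 m or angle between any of spice_jar, loose_peg, soup_can, sauce_jar, measuring_cup, tea_carton, paper_roll's own z axis and vertical above 0.4 rad).
It also fails if it takes over 48 s, if anything falls off the work surface, if the arm or the gripper's body presses on something with over 40 N, if the wrist force passes 120 N, or if a joint passes its speed limit or range.

## Robot

A 7-joint arm with a two-finger parallel gripper is mounted at the origin on the work surface. World frame = base frame: x ahead of the robot, y to its left, z up, the work surface at z = 0. Lengths are in m, angles in rad, forces in N, time in s.
With the tool pointing down it reaches from about 0.35 to 0.9 m from the base axis. Payload 7.2 kg.
Tool frame: the origin (TCP) lies on the centre line of the jaws, within the pads' length; the fingertips stand 11 mm ahead of it and the grasp point (between the pads) lies 8 mm behind it; z points along the fingers, y is the line along which they close (so a half turn about z gives the same grasp; the last joint's range is limited). The gripper opens to 85 mm and grips with 20 to 120 N. Pads are 22 mm wide; open, the fingers measure 114 mm over their backs; the gripper's body (76 mm by 85 mm) begins 54 mm behind the grasp point. The pads swing forward as they close: fully open they stand 13 mm farther back than shut.
Start: joints at [-1.373, 0.411, -0.013, 1.596, 0.006, 1.134, -0.082], TCP at [0.164, 0.603, 0.242] pointing down, gripper open.
Joint ranges: [-2.95, 2.95], [-0.29, 1.99], [-1.47, 1.44], [0.14, 2.54], [-1.03, 4.17], [0.13, 1.85], [-2.86, 2.86]. Speed limits (rad/s): [2.39, 2.39, 3.01, 3.01, 3.14, 3.14, 3.14].

## Interface

Orientations are given as a rotation vector (axis times angle).
In Python, from rig import * gives the robot as it stands. The module is installed in compiled form; this text tells all that it offers.
- The arm moves only by the shell command python3 -m creep 'ROWS' [OPENING] [FORCE]. ROWS is JSON, a list of rows, each a list of 2 entries, a list of its own where there are three numbers: the shift along the tool's x, y, z in units of 50 mm (1.0 is 50 mm), then the turn, a rotation vector about the tool's x, y, z in units of 8 degrees (1.0 is 8 degrees). In form: [[[x, y, z], [wx, wy, wz]], ...]. A call has 1 to 12 rows; each row shifts and turns the commanded pose from where the row before left it, along the tool's axes as they then stand; what a row does not reach is not made up. A row lasts 1/10 s, in which the tool goes at most 50 mm and 8.59 degrees, less where a joint would pass 70% of its speed; a pose out of reach is approached as far as the arm can. A call is refused whole if a number of a shift passes 1 or a number of a turn 1, either way. A call with a gripper value outside its range is refused whole. OPENING is the closure, from -1 (fully open) to 1 (shut), set as the call begins (- or left out, the last holds). The fingers move at their own pace and stop on an object; FORCE is the grip in N (left out, the last holds). Time passes only in rows, so rows that do not move let the fingers close. It gives the time, the measured TCP pose, the force, the opening and the grip force at its end, in the units of the state.
- read_state(): the state, without advancing time (a new reading comes with each control period).
- read_camera(name): name is "scene" or "top"; returns a dict with "frame" (480x640x3 uint8, blue, green, red), "mtx" (3x3 intrinsics, pixels), "k1" (the pictures are not rectified: a ray, as slopes to the right and down, at radius r is drawn at 1 + k1 r^2 times it, then the intrinsics apply), "extrinsics" (4x4, takes a point from camera to world coordinates). Camera axes: x right, y down, z forward; pixel columns grow to the right and rows downward; lengths in m; the calibration is good to about 2 mm. A picture is of the moment at which its call begins. There is no depth.
- sign_off(): hands the job in; it is judged then, once.
Trained networks look in the newest picture that a camera, given by its name, has taken for a name from the list of things; names that differ only in an ending like _2 or _b are one class to them, and where a whole thing is asked for, a point or a joint stands for the part that bears it (a point fixed in the world has none). Each returns a list of dicts, best first, with "p" (0 to 1); they miss things now and then, are a little off and sometimes report something else, mostly with a low value. They report only what shows in the picture. A call takes as long as a camera call. They do not tell look-alikes from the thing itself.
- search_frame(thing, camera): "location" ([x, y, z] in m, in world coordinates, good to about 4 mm: the middle of the surface that is visible of it).
- landmark_of(thing, camera): "location" ([x, y, z] in m, in world coordinates, good to about 4 mm: a listed point, or the origin of a listed thing).
The state is a dict: "t": time; "qpos": joint angles; "qd": joint speeds; "tau": joint torques, N m; "eef_pos": TCP position; "orientation": TCP orientation; "ft_force": force on the tool from outside, world axes, zero at the start; "wrist_torque": the same for the moment, N m; "opening": opening from 0.0 (shut) to 1.0 (fully open); "gripper_force": force on a finger pad.
Only numpy, scipy, OpenCV 4.12 (cv2) and the standard library are available. Lean on these libraries where they do the work, as an engineer would, in place of code of your own. Each camera call takes 0.05 s, during which the arm holds its last target. There are 200 camera calls.

## Working session

There is one attempt and no reset: what is moved stays moved. The work goes in short steps, Python scripts to look and compute and a shell command to move; the robot and the scene stay as the last step left them, time stands still between calls to the robot, and variables do not carry over. Pictures are saved under pics/ and viewed, at most 10 in all, crops included, and the job is handed in when it is done.

```bash
mkdir -p pics
python3 - <<'E'
from rig import *
import cv2
s=read_state();print(s['t'],s['eef_pos'],s['orientation'],s['opening'],s['ft_force'])
for c in ('scene','top'):
    f=read_camera(c);cv2.imwrite(f'pics/{c}0.png',f['frame'])
    print(c,f['extrinsics'].round(3).tolist())
    for n in ('inner_knob','outer_collar','tin_a','biscuits','pegs','coaster'):
        print(n,[(round(d['p'],2),[round(float(v),3) for v in d['location']]) for d in landmark_of(n,c)][:4])
E
```

```text
0.0 [0.16407926 0.60257368 0.24142911] [-4.16190069e-01 -3.11379719e+00  2.59941678e-03] 1.0061873854241243 [-0.27857234 -0.79204    -0.20959171]
scene [[0.498, 0.586, -0.639, 1.352], [0.867, -0.34, 0.364, -0.444], [-0.004, -0.736, -0.677, 0.911], [0.0, 0.0, 0.0, 1.0]]
inner_knob [(0.48, [0.508, 0.28, 0.058])]
outer_collar [(0.67, [0.574, -0.142, 0.0]), (0.66, [0.514, 0.281, 0.036])]
tin_a [(0.94, [0.534, -0.307, -0.005]), (0.81, [0.398, -0.293, -0.001]), (0.66, [0.528, 0.009, 0.001]), (0.22, [0.733, 0.127, -0.001])]
biscuits []
pegs []
coaster [(0.9, [0.507, 0.277, 0.002])]
top [[0.049, -0.973, 0.224, 0.337], [-0.999, -0.049, 0.005, -0.009], [0.006, -0.224, -0.975, 1.116], [0.0, 0.0, 0.0, 1.0]]
inner_knob [(0.67, [0.508, 0.285, 0.055])]
outer_collar [(0.82, [0.512, 0.281, 0.037])]
tin_a [(0.69, [0.525, 0.011, -0.0]), (0.55, [0.392, -0.291, -0.005]), (0.43, [0.513, 0.28, 0.039])]
biscuits [(0.86, [0.535, -0.314, 0.007])]
pegs [(0.89, [0.527, 0.01, 0.006])]
coaster []
```

View pics/scene0.png

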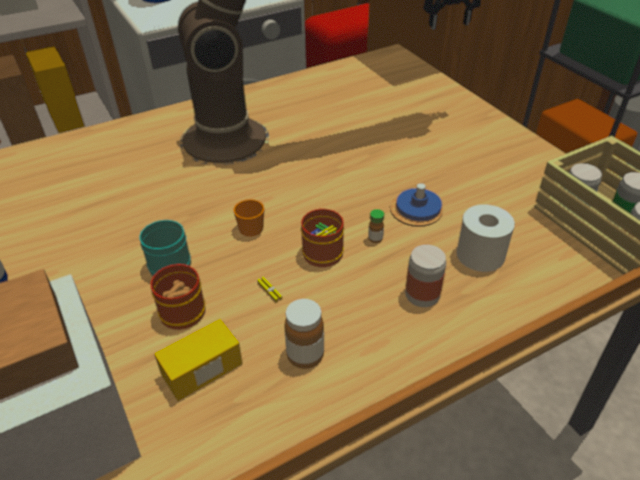

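View pics/top0.png

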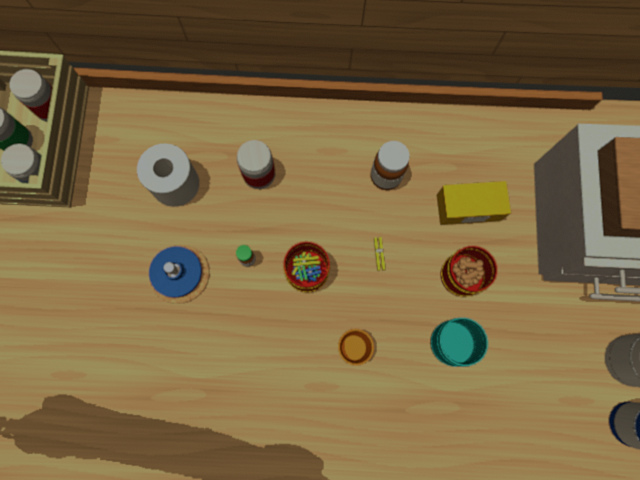

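The pictures show the biscuit tin at top-view pixel (470,269) and the peg tin at (306,266). The nested lid set is at (176,270), with its knob at about (169,269). The turquoise tin at (459,342) is the decoy. I'll refine the lid and tin positions with a silhouette fit.

```bash
cat > h.py <<'E'
from rig import *
import cv2, numpy as np
from scipy.optimize import minimize
from scipy.spatial.transform import Rotation as Ro
A=np.linspace(0,2*np.pi,60)
def proj(f,P):
    T=np.linalg.inv(f['extrinsics']);c=P@T[:3,:3].T+T[:3,3];s=c[:,:2]/c[:,2:]
    s=s*(1+f['k1']*(s**2).sum(1,keepdims=True));K=f['mtx'];return s@K[:2,:2].T+K[:2,2]
def ring(x,y,z,r): return np.c_[x+r*np.cos(A),y+r*np.sin(A),0*A+z]
def hull_mask(p):
    m=np.zeros((480*4,640*4),np.uint8);cv2.fillConvexPoly(m,cv2.convexHull(np.round(p*4+1.5).astype(np.int32)),255);return m
def fit(f,color,rings,g):
    """rings: (z,r); g: guess xy. Fits hull of coloured blob near guess."""
    h=cv2.cvtColor(f['frame'],cv2.COLOR_BGR2HSV)
    m=(((h[...,0]<7)|(h[...,0]>172))&(h[...,1]>140)) if color=='red' else ((h[...,0]>100)&(h[...,0]<130)&(h[...,1]>110))
    pr=lambda x:np.vstack([proj(f,ring(x[0],x[1],z,r)) for z,r in rings])
    win=np.zeros((480,640),np.uint8);cv2.fillConvexPoly(win,cv2.convexHull(pr(g).astype(np.int32)),1);win=cv2.dilate(win,np.ones((15,15)))
    m=cv2.morphologyEx((m&(win>0)).astype(np.uint8),cv2.MORPH_OPEN,np.ones((2,2)))
    yy,xx=np.nonzero(m);q=np.c_[xx,yy].astype(float)
    q=np.vstack([q+[a,b] for a in(-.5,.5) for b in(-.5,.5)])
    M=hull_mask(q)
    def c(x):
        H=hull_mask(pr(x));return 1-(M&H>0).sum()/(M|H>0).sum()
    r=minimize(c,g,method='Nelder-Mead',options=dict(initial_simplex=np.array(g)+[[0,0],[.008,0],[0,.008]],xatol=1e-4))
    return r.x.round(4),round(r.fun,3)
def shift(t):
    s=read_state();R=Ro.from_rotvec(s['orientation']);print('t',round(s['t'],2),'tcp',s['eef_pos'].round(4),'toolz',R.as_matrix()[:,2].round(4),'units',(R.inv().apply(np.array(t)-s['eef_pos'])/.05).round(2))
E
python3 - <<'E'
from h import *
for c in('scene','top'):
    f=read_camera(c)
    print(c,'tin',fit(f,'red',[(0,.045),(.09,.045)],[.535,-.31]),'lid',fit(f,'blue',[(.008,.053),(.023,.053)],[.51,.281]))
shift([.51,.281,.18])
E
```

```text
scene tin (array([ 0.4654, -0.2977]), np.float64(0.506)) lid (array([0.506 , 0.2909]), np.float64(0.212))
top tin (array([ 0.5305, -0.3122]), np.float64(0.121)) lid (array([0.5075, 0.2789]), np.float64(0.054))
t 0.8 tcp [0.1642 0.6031 0.2423] toolz [-0.e+00  1.e-04 -1.e+00] units [-8.37 -4.4   1.25]
```

```bash
python3 -m creep '[[[-0.7,-0.37,0.1],[0,0,0]],[[-0.7,-0.37,0.1],[0,0,0]],[[-0.7,-0.37,0.1],[0,0,0]],[[-0.7,-0.37,0.1],[0,0,0]],[[-0.7,-0.37,0.1],[0,0,0]],[[-0.7,-0.37,0.1],[0,0,0]],[[-0.7,-0.37,0.1],[0,0,0]],[[-0.7,-0.37,0.1],[0,0,0]],[[-0.7,-0.37,0],[0,0,0]],[[-0.7,-0.37,0],[0,0,0]],[[-0.7,-0.37,0],[0,0,0]],[[-0.7,-0.37,0],[0,0,0]]]' -1 40
cat > dbg.py <<'E'
import cv2,numpy as np
s=cv2.imread('pics/scene0.png');t=cv2.imread('pics/top0.png')
a=[s[255:335,140:220],s[170:250,380:460],t[230:310,430:510],t[230:310,135:215]]
for i,n in zip(a,'abcd'):
    h=cv2.cvtColor(i,cv2.COLOR_BGR2HSV);
    for p in ([(55,40),(65,40),(30,40),(40,10)] if n in'ac' else [(40,40),(30,35),(50,42),(40,55)]): print(n,p,h[p[1],p[0]])
cv2.imwrite('pics/crops.png',np.vstack([np.hstack([cv2.resize(i,(290,290),interpolation=0) for i in a[k:k+2]]) for k in(0,2)]))
E
python3 dbg.py
```

```text
t: 2.0
eef_pos: [0.5122, 0.2774, 0.2025]
orientation: [0.416, 3.114, 0.001]
ft_force: [1.1, 1.4, -0.4]
opening: 0.999
gripper_force: 0.0
a (55, 40) [ 22 237 130]
a (65, 40) [ 20 131 189]
a (30, 40) [ 16 156 170]
a (40, 10) [  4 195 110]
b (40, 40) [108 145 134]
b (30, 35) [108 143 125]
b (50, 42) [109 147 134]
b (40, 55) [ 16 141 127]
c (55, 40) [  5 225  59]
c (65, 40) [  0 231  73]
c (30, 40) [ 15 153 117]
c (40, 10) [ 18 129 154]
d (40, 40) [19 68 60]
d (30, 35) [ 90   7 154]
d (50, 42) [106 180  78]
d (40, 55) [106 169 121]
```

View pics/crops.png

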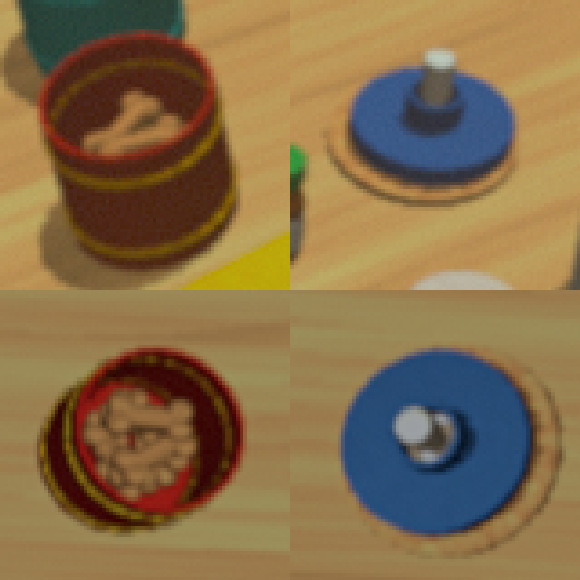

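Reading the crops, the tin rim centre is at scene (175,281) and top (474,270). The blue disc centre is at scene (419,202) and top (175,272), and the knob top at scene (421,186) and top (169,267). I'll intersect those rays with the known heights.

```bash
cat >> h.py <<'E'
def ray(f,u,v,z):
    n=cv2.fisheye if 0 else cv2
    p=cv2.undistortPoints(np.array([[[u,v]]],float),f['mtx'],np.array([f['k1'],0,0,0.]))[0,0]
    E=f['extrinsics'];d=E[:3,:3]@[p[0],p[1],1];return (E[:3,3]+d*(z-E[2,3])/d[2])[:2].round(4)
E
python3 - <<'E'
from h import *
P={'scene':[('tin',175.3,280.9,.09),('disc',419.2,202.5,.023),('knob',420.8,186,.07)],'top':[('tin',474.1,270.3,.09),('disc',175.3,271.8,.023),('knob',169.2,267.2,.07)]}
for c in P:
    f=read_camera(c);print(c,[(n,ray(f,u-.5,v-.5,z)) for n,u,v,z in P[c]])
    if c=='scene':cv2.imwrite('pics/s1.png',cv2.resize(f['frame'][110:260,330:530],(800,600)))
shift([.509,.281,.058])
E
```

```text
scene [('tin', array([ 0.534 , -0.3089])), ('disc', array([0.5122, 0.2808])), ('knob', array([0.5101, 0.2811]))]
top [('tin', array([ 0.5291, -0.3104])), ('disc', array([0.5079, 0.2795])), ('knob', array([0.509, 0.28 ]))]
t 2.1 tcp [0.5155 0.2728 0.2025] toolz [ 0.0027 -0.0023 -1.    ] units [0.18 0.13 2.89]
```

View pics/s1.png

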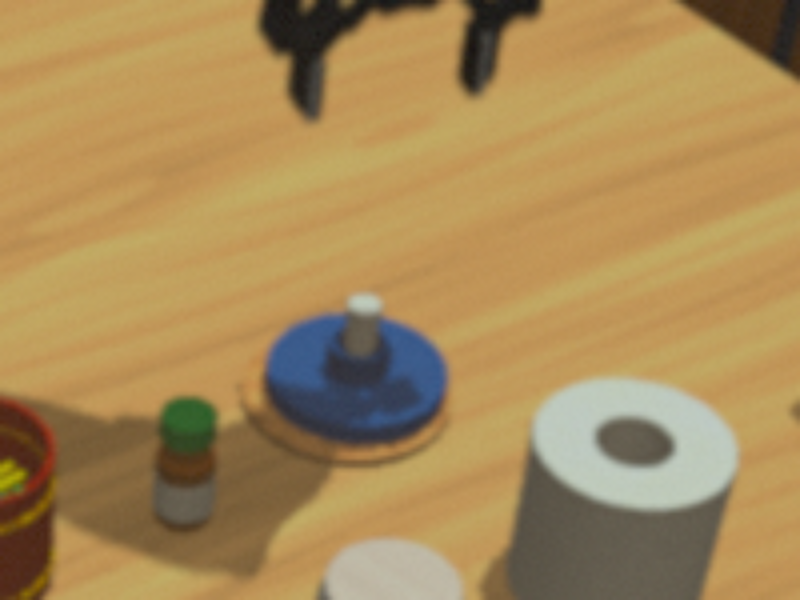

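The gripper is above and clear, with the knob about 9 mm off in plan. I'll correct that and descend.

```bash
python3 -m creep '[[[0.09,0.07,0.3],[0,0,0]],[[0.09,0.07,0.5],[0,0,0]],[[0,0,0.6],[0,0,0]],[[0,0,0.5],[0,0,0]],[[0,0,0.4],[0,0,0]],[[0,0,0.2],[0,0,0]],[[0,0,0.1],[0,0,0]],[[0,0,0],[0,0,0]],[[0,0,0],[0,0,0]]]' -1 40
python3 -c "
from h import *
shift([.5095,.2807,.059])"
```

```text
t: 3.0
eef_pos: [0.5048, 0.288, 0.0732]
orientation: [0.416, 3.113, 0.002]
ft_force: [0.0, 0.1, 0.3]
opening: 0.999
gripper_force: 0.0
t 3.0 tcp [0.5048 0.288  0.0732] toolz [ 1.2e-03  8.0e-04 -1.0e+00] units [-0.13 -0.12  0.28]
```

```bash
python3 -m creep '[[[-0.13,-0.12,0.1],[0,0,0]],[[0,0,0.18],[0,0,0]],[[0,0,0],[0,0,0]],[[0,0,0],[0,0,0]],[[0,0,0],[0,0,0]]]' -1 40
python3 - <<'E'
from h import *
f=read_camera('scene')
cv2.imwrite('pics/s2.png',cv2.resize(f['frame'][130:230,350:490],(800,571)))
shift([.5095,.2807,.059])
E
```

```text
t: 3.5
eef_pos: [0.509, 0.2803, 0.0583]
orientation: [-0.416, -3.114, -0.0]
ft_force: [0.0, -0.2, -0.3]
opening: 0.999
gripper_force: 0.0
t 3.55 tcp [0.509  0.2804 0.0584] toolz [ 2.e-04  2.e-04 -1.e+00] units [-0.01  0.01 -0.01]
```

View pics/s2.png

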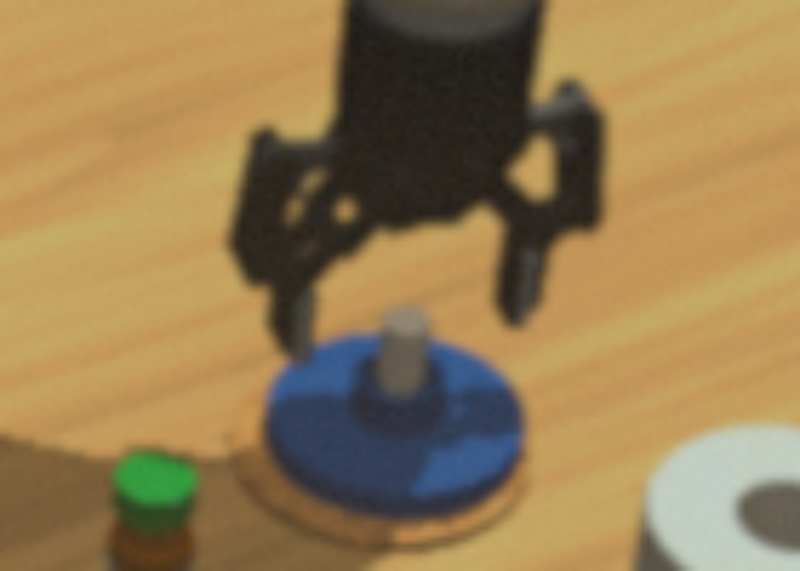

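The jaws straddle the knob at about (404,345) in the crop, centred between the fingertips. Closing now.

```bash
python3 -m creep '[[[0,0,0],[0,0,0]],[[0,0,0],[0,0,0]],[[0,0,0],[0,0,0]],[[0,0,0],[0,0,0]],[[0,0,0],[0,0,0]],[[0,0,0],[0,0,0]],[[0,0,0],[0,0,0]],[[0,0,0],[0,0,0]]]' 1 60
```

```text
t: 4.35
eef_pos: [0.5091, 0.2804, 0.0584]
orientation: [0.416, 3.114, 0.001]
ft_force: [0.7, 1.0, 1.1]
opening: 0.21
gripper_force: 58.5
```

```bash
python3 -m creep '[[[0,0,-0.1],[0,0,0]],[[0,0,-0.25],[0,0,0]],[[0,0,-0.4],[0,0,0]],[[0,0,-0.5],[0,0,0]],[[0,0,-0.5],[0,0,0]],[[0,0,-0.5],[0,0,0]],[[0,0,-0.5],[0,0,0]],[[0,0,-0.4],[0,0,0]],[[0,0,-0.2],[0,0,0]],[[0,0,-0.1],[0,0,0]],[[0,0,0],[0,0,0]],[[0,0,0],[0,0,0]]]'
python3 - <<'E'
from h import *
f=read_camera('scene')
cv2.imwrite('pics/s3.png',cv2.resize(f['frame'][60:210,320:520],(640,480)))
shift([.5315,-.3097,.23])
E
```

```text
t: 5.55
eef_pos: [0.5084, 0.2799, 0.2298]
orientation: [-0.416, -3.113, 0.002]
ft_force: [-0.8, 0.7, -3.1]
opening: 0.21
gripper_force: 58.8
t 5.6 tcp [0.5084 0.2798 0.2297] toolz [-0.0016 -0.0011 -1.    ] units [-3.540e+00 -1.126e+01  1.000e-02]
```

View pics/s3.png

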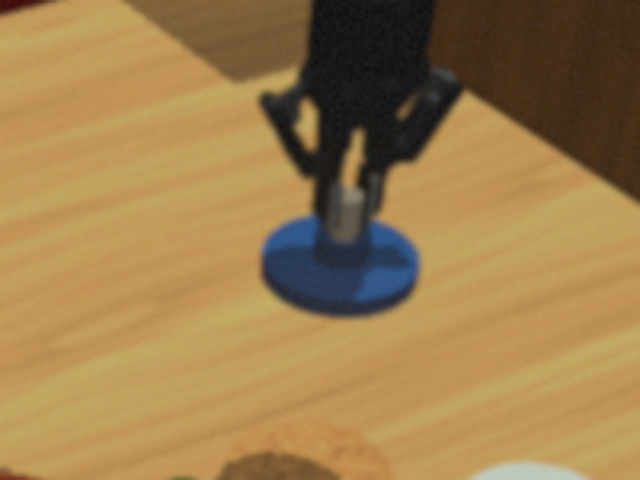

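The set hangs level from the knob, blue disc centred at (340,263) in the crop, and the coaster is left behind. Moving to the tin.

```bash
python3 -m creep '[[[-0.03,-0.1,0],[0,0,0]],[[-0.08,-0.25,0],[0,0,0]],[[-0.13,-0.4,0],[0,0,0]],[[-0.16,-0.5,0],[0,0,0]],[[-0.16,-0.5,0],[0,0,0]],[[-0.16,-0.5,0],[0,0,0]],[[-0.16,-0.5,0],[0,0,0]],[[-0.16,-0.5,0],[0,0,0]],[[-0.16,-0.5,0],[0,0,0]],[[-0.16,-0.5,0],[0,0,0]],[[-0.16,-0.5,0],[0,0,0]],[[-0.16,-0.5,0],[0,0,0]]]' | head -3
python3 -m creep '[[[-0.17,-0.55,0],[0,0,0]],[[-0.17,-0.55,0],[0,0,0]],[[-0.17,-0.55,0],[0,0,0]],[[-0.17,-0.55,0],[0,0,0]],[[-0.17,-0.55,0],[0,0,0]],[[-0.17,-0.55,0],[0,0,0]],[[-0.17,-0.55,0],[0,0,0]],[[-0.17,-0.55,0],[0,0,0]],[[-0.17,-0.55,0],[0,0,0]],[[-0.16,-0.5,0],[0,0,0]],[[-0.11,-0.36,0],[0,0,0]],[[-0.06,-0.2,0],[0,0,0]]]'
python3 -m creep '[[[0,0,0],[0,0,0]],[[0,0,0],[0,0,0]],[[0,0,0],[0,0,0]],[[0,0,0],[0,0,0]]]' | head -3
python3 -c "
from h import *
shift([.5315,-.3097,.16])"
```

```text
t: 6.8
eef_pos: [0.5205, 0.0024, 0.2307]
orientation: [-0.418, -3.113, 0.001]
t: 8.0
eef_pos: [0.5303, -0.3125, 0.2305]
orientation: [-0.421, -3.112, 0.002]
ft_force: [1.0, 1.0, -2.1]
opening: 0.211
gripper_force: 58.8
t: 8.4
eef_pos: [0.5322, -0.3083, 0.2308]
orientation: [0.414, 3.114, 0.001]
t 8.4 tcp [ 0.5322 -0.3083  0.2308] toolz [ 2.e-04  6.e-04 -1.e+00] units [ 0.01 -0.03  1.42]
```

```bash
python3 -m creep '[[[0,-0.03,0.2],[0,0,0]],[[0,0,0.35],[0,0,0]],[[0,0,0.35],[0,0,0]],[[0,0,0.3],[0,0,0]],[[0,0,0.15],[0,0,0]],[[0,0,0.1],[0,0,0]],[[0,0,0],[0,0,0]],[[0,0,0],[0,0,0]],[[0,0,0],[0,0,0]]]' | head -3
python3 - <<'E'
from h import *
a=read_camera('scene');b=read_camera('top')
x=cv2.resize(a['frame'][200:340,120:240],(400,467));y=cv2.resize(b['frame'][200:320,420:523],(400,467))
cv2.imwrite('pics/s4.png',np.hstack([x,y]))
shift([.5315,-.3097,.133])
E
```

```text
t: 9.3
eef_pos: [0.5319, -0.3113, 0.159]
orientation: [0.416, 3.113, -0.001]
t 9.4 tcp [ 0.5318 -0.3112  0.1589] toolz [ 1.e-03 -3.e-04 -1.e+00] units [0.01 0.03 0.52]
```

View pics/s4.png

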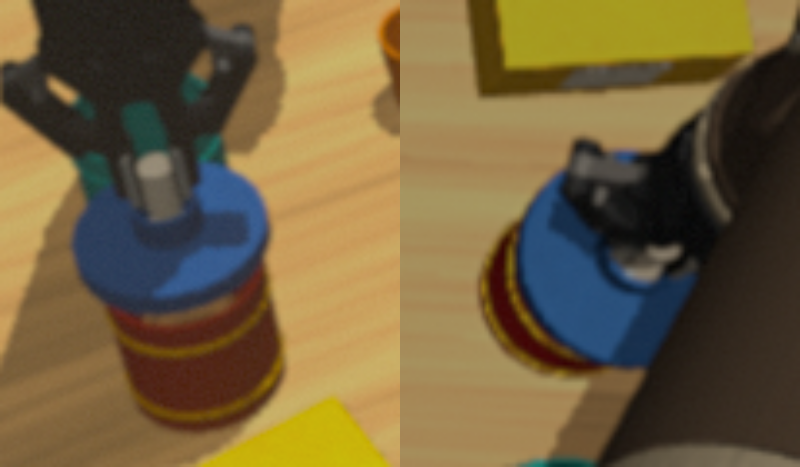

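The set is level just above the rim and covers the tin evenly in both views. Blue disc is at about (172,235) in the left half. Lowering slowly while watching the force.

```bash
python3 -m creep '[[[0.01,0.03,0.06],[0,0,0]],[[0,0,0.06],[0,0,0]],[[0,0,0.06],[0,0,0]],[[0,0,0.06],[0,0,0]],[[0,0,0.04],[0,0,0]],[[0,0,0.04],[0,0,0]],[[0,0,0],[0,0,0]],[[0,0,0],[0,0,0]]]'
```

```text
t: 10.2
eef_pos: [0.5314, -0.3095, 0.1423]
orientation: [-0.416, -3.114, -0.0]
ft_force: [0.1, 0.1, -2.3]
opening: 0.213
gripper_force: 58.8
```

```bash
python3 -m creep '[[[0,0,0.04],[0,0,0]],[[0,0,0.04],[0,0,0]],[[0,0,0],[0,0,0]],[[0,0,0],[0,0,0]]]'; python3 -m creep '[[[0,0,0.03],[0,0,0]],[[0,0,0.03],[0,0,0]],[[0,0,0],[0,0,0]],[[0,0,0],[0,0,0]]]'
```

```text
t: 10.6
eef_pos: [0.5314, -0.3094, 0.1382]
orientation: [-0.416, -3.114, -0.0]
ft_force: [0.1, -0.2, -1.7]
opening: 0.207
gripper_force: 58.8
t: 11.0
eef_pos: [0.5314, -0.3094, 0.1352]
orientation: [-0.416, -3.114, -0.0]
ft_force: [0.6, -0.5, -2.5]
opening: 0.211
gripper_force: 58.8
```

```bash
python3 -m creep '[[[0,0,0.03],[0,0,0]],[[0,0,0.02],[0,0,0]],[[0,0,0],[0,0,0]],[[0,0,0],[0,0,0]]]'; python3 -m creep '[[[0,0,0.02],[0,0,0]],[[0,0,0],[0,0,0]],[[0,0,0],[0,0,0]]]'
```

```text
t: 11.4
eef_pos: [0.5314, -0.3094, 0.1327]
orientation: [-0.416, -3.114, -0.0]
ft_force: [-0.7, -0.9, -2.9]
opening: 0.211
gripper_force: 58.8
t: 11.7
eef_pos: [0.5316, -0.3094, 0.1324]
orientation: [0.416, 3.113, 0.0]
ft_force: [-0.8, 1.7, 5.2]
opening: 0.212
gripper_force: 59.6
```

Contact came at TCP z 0.132, exactly the seated height. Releasing, then rising a little to look.

```bash
python3 -m creep '[[[0,0,0],[0,0,0]],[[0,0,0],[0,0,0]],[[0,0,0],[0,0,0]],[[0,0,0],[0,0,0]],[[0,0,0],[0,0,0]],[[0,0,0],[0,0,0]],[[0,0,0],[0,0,0]],[[0,0,0],[0,0,0]]]' -1
python3 - <<'E'
from h import *
a=read_camera('scene');b=read_camera('top')
x=cv2.resize(a['frame'][200:340,120:240],(400,467));y=cv2.resize(b['frame'][200:320,420:523],(400,467))
cv2.imwrite('pics/s5.png',np.hstack([x,y]))
for c in('scene','top'): print([(n,[d['location'].round(4).tolist() if hasattr(d['location'],'round') else d['location'] for d in landmark_of(n,c)][:2]) for n in('inner_knob','outer_collar')])
shift([.5315,-.3097,.110])
E
```

```text
t: 12.5
eef_pos: [0.5314, -0.3095, 0.1318]
orientation: [0.416, 3.114, -0.0]
ft_force: [0.7, -0.7, 0.6]
opening: 1.0
gripper_force: 0.0
[('inner_knob', [[0.5334, -0.3079, 0.1342], [0.7052, 0.3055, 0.0008]]), ('outer_collar', [[0.5371, -0.3094, 0.1096]])]
[('inner_knob', [[0.7452, -0.1459, 0.0024], [0.5325, -0.3061, 0.1306]]), ('outer_collar', [[0.5352, -0.3106, 0.112]])]
t 12.8 tcp [ 0.5314 -0.3094  0.1318] toolz [-0.  0. -1.] units [-0.   -0.    0.44]
```

View pics/s5.png

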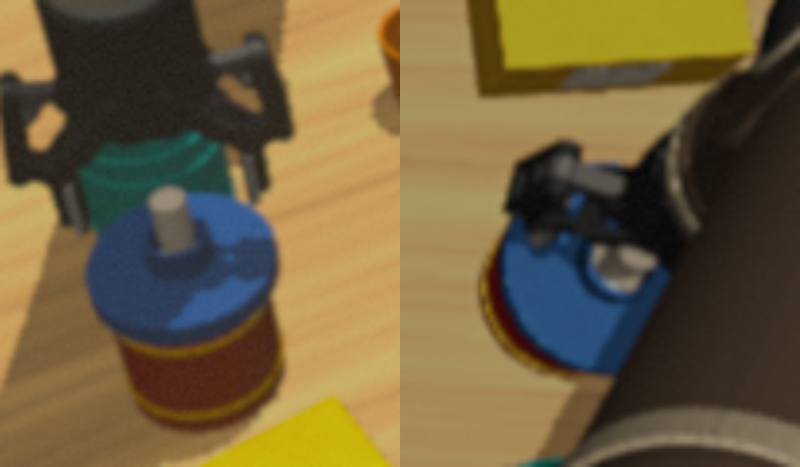

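The set is seated, with the skirt over the rim and the knob at (172,220) in the left half, and the lids are still nested. Now down to the collar.

```bash
python3 -m creep '[[[-0.02,0,0.15],[0,0,0]],[[0,0,0.15],[0,0,0]],[[0,0,0.1],[0,0,0]],[[0,0,0.04],[0,0,0]],[[0,0,0],[0,0,0]],[[0,0,0],[0,0,0]],[[0,0,0],[0,0,0]]]' -1 40
python3 -m creep '[[[0,0,0],[0,0,0]],[[0,0,0],[0,0,0]],[[0,0,0],[0,0,0]],[[0,0,0],[0,0,0]],[[0,0,0],[0,0,0]],[[0,0,0],[0,0,0]],[[0,0,0],[0,0,0]],[[0,0,0],[0,0,0]]]' 1 40
```

```text
t: 13.5
eef_pos: [0.5325, -0.3098, 0.11]
orientation: [0.416, 3.113, -0.0]
ft_force: [0.4, -0.6, -0.2]
opening: 0.999
gripper_force: 0.0
t: 14.3
eef_pos: [0.5325, -0.3099, 0.1102]
orientation: [0.416, 3.113, -0.0]
ft_force: [-1.0, -0.3, 5.7]
opening: 0.423
gripper_force: 40.3
```

```bash
python3 -m creep '[[[0,0,-0.05],[0,0,0]],[[0,0,-0.1],[0,0,0]],[[0,0,-0.15],[0,0,0]],[[0,0,-0.2],[0,0,0]],[[0,0,-0.2],[0,0,0]],[[0,0,-0.2],[0,0,0]],[[0,0,-0.25],[0,0,0]],[[0,0,-0.25],[0,0,0]],[[0,0,-0.2],[0,0,0]],[[0,0,-0.1],[0,0,0]],[[0,0,0],[0,0,0]],[[0,0,0],[0,0,0]]]'
python3 - <<'E'
from h import *
a=read_camera('scene');b=read_camera('top')
x=cv2.resize(a['frame'][180:340,120:240],(400,533));y=cv2.resize(b['frame'][200:320,433:523],(400,533))
cv2.imwrite('pics/s6.png',np.hstack([x,y]))
E
```

```text
t: 15.5
eef_pos: [0.5322, -0.3095, 0.1945]
orientation: [-0.416, -3.113, -0.0]
ft_force: [0.2, 1.1, -2.6]
opening: 0.422
gripper_force: 40.1
```

View pics/s6.png

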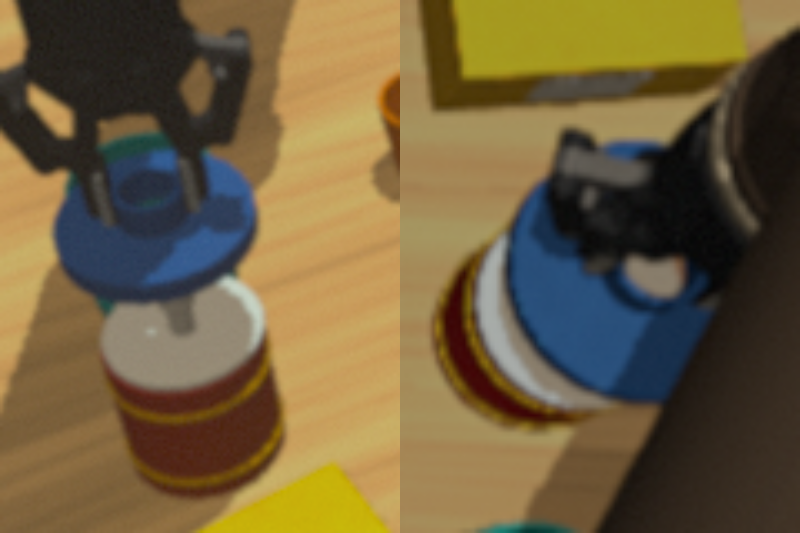

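The blue lid, disc at (155,225), is held level in the fingers. The white lid, at (185,335), stays seated on the tin rim, and the 84 mm lift leaves about 22 mm of clearance over the knob. Settling, then handing in.

```bash
python3 -m creep '[[[0,0,-0.1],[0,0,0]],[[0,0,0],[0,0,0]],[[0,0,0],[0,0,0]],[[0,0,0],[0,0,0]],[[0,0,0],[0,0,0]],[[0,0,0],[0,0,0]]]'; python3 -c "
from rig import *
print(sign_off())"
```

```text
t: 16.2
eef_pos: [0.5324, -0.3096, 0.1997]
orientation: [-0.416, -3.114, -0.0]
ft_force: [0.6, 0.7, -0.2]
opening: 0.422
gripper_force: 40.1
the job is handed in; nothing more can be done
None
```

I handed the job in at 16.2 s without a pass/fail result shown: the white lid sits in the biscuit tin's mouth, and the blue lid is held level above it, clear of the knob by about 27 mm (worked out from the lift height).

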